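Unstack the polished mounts into the specimen tray

ROBOT

A 6-joint arm with a two-finger parallel gripper is mounted at the origin on a cart in front of the work surface, level with it; the furniture and walls round the work are solid. World frame = base frame: x ahead of the robot, y to its left, z up, the work surface at z = 0. Lengths are in m, angles in rad, forces in N, time in s.
With the tool pointing down it reaches from about 0.4 to 0.925 m from the base axis. Payload 3.4 kg.
Tool frame: the origin (TCP) lies at the very end of the fingers, on their centre line; the grasp point (between the pads) lies 19 mm behind it; z points along the fingers, y is the line along which they close (so a half turn about z gives the same grasp; the last joint's range is limited). The gripper opens to 85 mm and grips with 20 to 120 N. Pads are 22 mm wide; open, the fingers measure 114 mm over their backs; the gripper's body (76 mm by 85 mm) begins 54 mm behind the grasp point. The pads swing forward as they close: fully open they stand 13 mm farther back than shut.
Start: joints at [1.147, 0.307, 1.506, -0, 1.328, -0.073], TCP at [0.197, 0.54, 0.231] pointing down, gripper open.
Joint ranges: [-3.12, 3.12], [-1.05, 2.28], [0.14, 2.33], [-1.42, 4.57], [0.1, 2.73], [-2.68, 2.68]. Speed limits (rad/s): [2.57, 2.57, 3.14, 3.14, 3.14, 3.14].

INTERFACE

Orientations are given as a unit quaternion [x, y, z, w].
In Python, from cell import get_state, eyes, bot gives the robot as it stands. The module is installed in compiled form; this text tells all that it offers.
- The arm moves only by the tool play_rows, never from a script. Its argument "steps" is a list of rows, each a list of 4 numbers: the shift along the tool's x, y, z in mm, then the turn about the tool's z in rad. A call has 1 to 10 rows; each row is the pose to reach, as a shift and turn from the pose commanded when the call began, along the tool's axes at that moment; what a row does not reach only later rows make up. A row lasts 1/8 s, in which the tool goes at most 62.5 mm and 10.7 degrees, less where a joint would pass 70% of its speed; a pose out of reach is approached as far as the arm can. A call with a gripper value outside its range is refused whole. "gripper" is the opening in per cent of the stroke, from 0 (shut) to 100 (fully open), set as the call begins (left out, the last holds). The fingers move at their own pace and stop on an object; the grip force is fixed at half the most. Time passes only in rows, so rows that repeat a pose let the fingers close. It gives the time, the measured TCP pose, the force, the opening and the grip force at its end, in the units of the state.
- get_state(): the state, without advancing time (a new reading comes with each control period).
- eyes.capture(name): name is "scene" or "top" or "wrist"; returns a dict with "img" (400x640x3 uint8, red, green, blue), "fx", "fy", "cx", "cy" (pixels), "cam_to_world" (4x4, takes a point from camera to world coordinates). Camera axes: x right, y up, looking along -z (the intrinsics and any distortion apply to the point x, -y, -z); pixel columns grow to the right and rows downward; lengths in m; the calibration is good to about 2 mm. A picture is of the moment at which its call begins. There is no depth.
- bot.close_job(): hands the job in; it is judged then, once.
The state is a dict: "time": time; "joint_pos": joint angles; "qd": joint speeds; "joint_efforts": joint torques, N m; "tcp_pos": TCP position; "eef_rot": TCP orientation; "ft_force": force on the tool from outside, world axes, zero at the start; "moment": the same for the moment, N m; "width": opening from 0.0 (shut) to 1.0 (fully open); "grasp_force": force on a finger pad.
Only numpy, scipy, OpenCV 4.12 (cv2) and the standard library are available. Lean on these libraries where they do the work, as an engineer would, in place of code of your own. Each camera call takes 0.05 s, during which the arm holds its last target. There are 200 camera calls.

TASK

The polished resin mounts have been left piled on one another on the slide box, where they scratch each other's faces. Take the pile apart and put each piece, seated flat, in the recess of the specimen tray cut for it: the small black mount in the smallest round recess, the green one in the middle-sized round recess, the large red one in the largest, and the slide box in the rectangular one. Lower every piece gently, keep the polished faces up and tip nothing over, and leave the dropper bottle and the cotton-bud jar where they stand.

Things in the scene. Friction and masses are not known exactly. Their poses are not given: they have to be found in the camera images.
- mount_black_mid (a point): small black resin disc with a round piece of polished metal in its upper face, 25 mm in diameter, 14 mm high, vertical smooth rim, loose, on top of the pile, standing on the green mount (its rim stands about 2.5 mm inside the green one's). This point is its centre, half-way up (7 mm above its underside); its z axis points up out of the polished face.
- mount_green_mid (a point): dark green resin disc with an L-shaped piece of polished metal in its upper face, 30 mm in diameter, 18 mm high, vertical smooth rim, loose, second in the pile, between the black and the red mount. This point is its centre, half-way up (9 mm above its underside); its z axis points up out of the polished face.
- mount_red_mid (a point): large dark red resin disc with a triangular piece of polished metal in its upper face, 38 mm in diameter, 20 mm high, vertical smooth rim, loose, third in the pile, standing on the slide box. This point is its centre, half-way up (10 mm above its underside); its z axis points up out of the polished face.
- slide_box_mid (a point): beige cardboard box of glass slides with a grey-green lid that stays shut, 30 mm (its x) by 82 mm (its y) by 36 mm high, loose, the foot of the pile, standing on the worktop; the whole pile is 88 mm high. This point is its centre, 18 mm above its underside; its y axis runs along its length.
- well_small_floor (a point): light grey square plastic insert, 100 mm wide, one of four lying two by two (102 mm apart, order varies) in a low square aluminium tray, rim 17 mm high, a steel handle front and back. It has a round recess 33 mm in diameter and 4 mm deep with a blue felt floor: the smallest round one. This point: centre of the recess floor, 11 mm above the worktop (4 mm below the insert's top face). Fixed.
- well_medium_floor (a point): light grey square plastic insert, 100 mm wide, one of four lying two by two (102 mm apart, order varies) in a low square aluminium tray, rim 17 mm high, a steel handle front and back. It has a round recess 38 mm in diameter and 4 mm deep with a blue felt floor: the middle-sized round one. This point: centre of the recess floor, 11 mm above the worktop (4 mm below the insert's top face). Fixed.
- well_large_floor (a point): light grey square plastic insert, 100 mm wide, one of four lying two by two (102 mm apart, order varies) in a low square aluminium tray, rim 17 mm high, a steel handle front and back. It has a round recess 46 mm in diameter and 4 mm deep with a blue felt floor: the largest round one. This point: centre of the recess floor, 11 mm above the worktop (4 mm below the insert's top face). Fixed.
- bay_box_floor (a point): light grey square plastic insert, 100 mm wide, one of four lying two by two (102 mm apart, order varies) in a low square aluminium tray, rim 17 mm high, a steel handle front and back. It has a rectangular recess 38 mm (its x) by 90 mm (its y) and 4 mm deep with a blue felt floor; the slide box goes in either way round, lengthwise along y. This point: centre of the recess floor, 11 mm above the worktop (4 mm below the insert's top face). Fixed.
- dropper_bottle: bystander: amber dropper bottle with a pale label and black rubber teat, 33 mm in diameter, 102 mm high, standing loose behind the work. Origin at the centre of its underside.
- cotton_buds: bystander: clear round jar of pink cotton buds with a white lid, 77 mm in diameter, 80 mm high, standing loose behind the work. Origin at the centre of its underside.

How it is judged:
At the end, for the whole second after the job is handed in: Black mount in the smallest, green in the middle, red in the largest round recess, slide box in the rectangular one: each within 8 mm of its centre, underside within 2.5 mm of the floor, level within 0.08 rad, top up, the box lengthwise within 0.15 rad, all released and at rest (horizontal distance between mount_black_mid and well_small_floor below 0.008 m and z of mount_black_mid in the frame of well_small_floor below 0.0095 m and angle between each of mount_black_mid, mount_green_mid, mount_red_mid, slide_box_mid's own z axis and vertical below 0.08 rad and linear speed of each of mount_black, mount_green, mount_red, slide_box below 0.02 m/s and angular speed of each of mount_black, mount_green, mount_red, slide_box below 0.3 rad/s and horizontal distance between mount_green_mid and well_medium_floor below 0.008 m and z of mount_green_mid in the frame of well_medium_floor below 0.0115 m and horizontal distance between mount_red_mid and well_large_floor below 0.008 m and z of mount_red_mid in the frame of well_large_floor below 0.0125 m and horizontal distance between slide_box_mid and bay_box_floor below 0.008 m and z of slide_box_mid in the frame of bay_box_floor below 0.0205 m and angle between the y axis of slide_box_mid and the y axis of bay_box_floor, either way round below 0.15 rad); the robot touches nothing.
It fails at once if a mount or the slide box is tipped by more than 0.7 rad (angle between any of mount_black_mid, mount_green_mid, mount_red_mid, slide_box_mid's own z axis and vertical above 0.7 rad).
It fails at once if a piece falls into its recess (faster than 0.5 m/s just above it, a drop of more than about 15 mm) ((horizontal distance between mount_black_mid and well_small_floor below 0.03 m and z of mount_black_mid in the frame of well_small_floor below 0.03 m and linear speed of mount_black above 0.5 m/s) or (horizontal distance between mount_green_mid and well_medium_floor below 0.03 m and z of mount_green_mid in the frame of well_medium_floor below 0.03 m and linear speed of mount_green above 0.5 m/s) or (horizontal distance between mount_red_mid and well_large_floor below 0.03 m and z of mount_red_mid in the frame of well_large_floor below 0.03 m and linear speed of mount_red above 0.5 m/s) or (horizontal distance between slide_box_mid and bay_box_floor below 0.03 m and z of slide_box_mid in the frame of bay_box_floor below 0.03 m and linear speed of slide_box above 0.5 m/s)).
It fails at once if the dropper bottle is moved more than 30 mm (distance of dropper_bottle from where it was at the start of the episode above 0.03 m).
It fails at once if the cotton-bud jar is moved more than 30 mm (distance of cotton_buds from where it was at the start of the episode above 0.03 m).
It also fails if it takes over 96 s, if anything falls off the work surface, if the arm or the gripper's body presses on something with over 40 N, if the wrist force passes 120 N, or if a joint passes its speed limit or range.

## Working session

There is one attempt and no reset: what is moved stays moved. The work goes in short steps, Python scripts to look and compute and a tool call to move; the robot and the scene stay as the last step left them, time stands still between calls to the robot, and variables do not carry over. Pictures are saved under pics/ and viewed, at most 14 in all, crops included, and the job is handed in when it is done.

Besides the shell and the picture viewer there is one more tool, called after "Call:" as name(argument=value, ...) on one line, values as JSON. play_rows: Moves the arm, as the interface text tells. Its arguments: {"type":"object","properties":{"steps":{"type":"array","items":{"type":"array","items":{"type":"number"}}},"gripper":{"type":"number"}},"required":["steps"]}

```bash
mkdir -p pics; cat > h.py <<'E'
import numpy as np, cv2
from cell import get_state, eyes, bot
def cap(n,f):
    c=eyes.capture(n); cv2.imwrite(f'pics/{f}.png',c['img'][:,:,::-1]); np.savez(f'pics/{f}.npz',**{k:v for k,v in c.items() if isinstance(v,(int,float,np.ndarray,list))}); return c
def ray(c,u,v):
    M=np.array(c['cam_to_world']); d=np.array([(u-c['cx'])/c['fx'],-(v-c['cy'])/c['fy'],-1.0]); return M[:3,3],M[:3,:3]@d
def onz(c,u,v,z):
    o,d=ray(c,u,v); return o+d*(z-o[2])/d[2]
def proj(c,p):
    M=np.array(c['cam_to_world']); q=M[:3,:3].T@(np.array(p)-M[:3,3]); return c['cx']+c['fx']*q[0]/-q[2], c['cy']-c['fy']*q[1]/-q[2]
E
python3 - <<'E'
from h import *
for n in ('scene','top'):
    c=cap(n,n+'0'); print(n,{k:(v if k!='img' else 0) for k,v in c.items()})
print(get_state())
E
```

```text
scene {'img': 0, 'fx': 395.1936725102129, 'fy': 395.1936725102129, 'cx': 325.0266475762972, 'cy': 201.2178388571486, 'cam_to_world': array([[ 0.32402511,  0.46359168, -0.82467599, -0.09369027],
       [-0.94600035,  0.16756684, -0.27749719, -0.40388703],
       [ 0.00954296,  0.87005983,  0.49285375,  0.50945783],
       [ 0.        ,  0.        ,  0.        ,  1.        ]])}
top {'img': 0, 'fx': 439.0249771225687, 'fy': 439.0249771225687, 'cx': 319.8917553996824, 'cy': 199.74297009234087, 'cam_to_world': array([[-0.017836  ,  0.99752482, -0.06801554,  0.52971359],
       [-0.99914778, -0.02031493, -0.03593068, -0.18646208],
       [-0.03722347,  0.06731672,  0.99703705,  1.02124512],
       [ 0.        ,  0.        ,  0.        ,  1.        ]])}
{'time': 0.1, 'joint_pos': array([ 1.14750895e+00,  3.07543187e-01,  1.50754889e+00,  6.42397120e-06,
        1.32840874e+00, -7.35378228e-02]), 'qd': array([-1.11399171e-03, -1.14591174e-03, -2.63313569e-03,  1.64493637e-03,
        8.31794047e-08, -1.94633403e-03]), 'joint_efforts': array([-5.54121016e-04, -4.58533144e+01, -2.52608567e+01, -1.78515397e-04,
        5.77020386e-03,  2.21897517e-05]), 'tcp_pos': array([0.19681241, 0.53959688, 0.23044507]), 'eef_rot': array([ 1.73985507e-01,  9.84747751e-01, -9.24028661e-04, -2.37597521e-04]), 'ft_force': array([-0.06603936,  0.49533021,  0.04591631]), 'moment': array([-0.01482519,  0.01536168, -0.02597241]), 'grasp_force': 0.0, 'width': 1.002604009531457}
```

View pics/scene0.png

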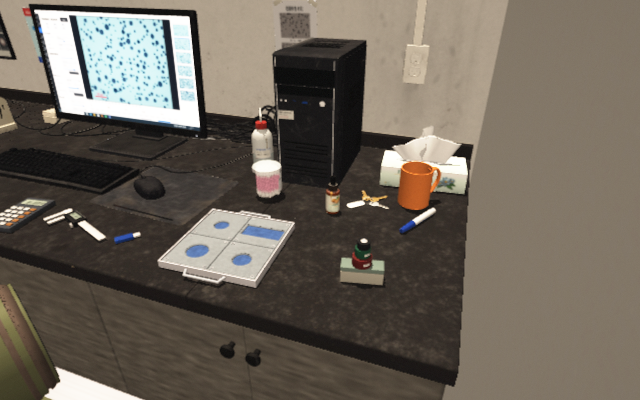

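View pics/top0.png

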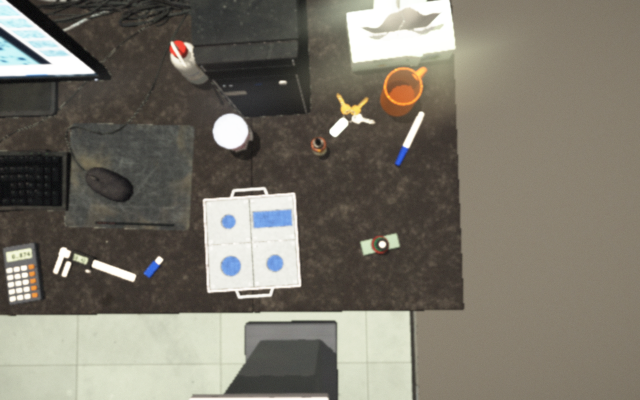

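The scene shows the tray (4 recesses) centre-left and the pile to its right. In the top view the recesses are at about (228,222), (272,218, rectangular), (231,266) and (275,263). The pile is at (380,244), the jar at (232,132) and the bottle at (319,147).

```bash
python3 - <<'E'
from h import *
c=dict(np.load('pics/top0.npz'))
img=cv2.imread('pics/top0.png'); hsv=cv2.cvtColor(img,cv2.COLOR_BGR2HSV)
m=cv2.inRange(hsv,(95,60,60),(130,255,255)); m[:190]=0;m[300:]=0;m[:,:200]=0;m[:,305:]=0
n,l,s,ce=cv2.connectedComponentsWithStats(m)
for i in range(1,n):
    if s[i,4]<50: continue
    p=onz(c,*ce[i],.011); r=cv2.minAreaRect(np.argwhere(l==i)[:,::-1].astype(np.float32))
    print(s[i],ce[i].round(1),p.round(4),r, 2*np.sqrt(s[i,4]/np.pi)/439*1.01)
# box lid
m=cv2.inRange(hsv,(30,10,90),(95,120,255)); m2=np.zeros_like(m); m2[225:262,350:410]=m[225:262,350:410]
pts=np.argwhere(m2)[:,::-1].astype(np.float32); r=cv2.minAreaRect(pts); print(r)
b=cv2.boxPoints(r); print([onz(c,*q,.036).round(4).tolist() for q in b], onz(c,*r[0],.036).round(4))
print('black top',onz(c,382,244,.088))
print('jar',onz(c,232,132,.08),'bottle',onz(c,319,147,.1))
cv2.imwrite('pics/top0c.png',cv2.resize(img[190:310,195:415],None,fx=3.5,fy=3.5,interpolation=cv2.INTER_CUBIC))
E
```

```text
[253 210  39  18 600] [272.1 218.3] [ 0.5579 -0.0388  0.011 ] ((272.0724182128906, 218.3689727783203), (15.861687660217285, 38.11787796020508), 85.2363510131836) 0.06358981156556699
[222 215  13  13 138] [228.2 221.2] [0.5532 0.0635 0.011 ] ((228.0, 221.0), (12.0, 12.0), 90.0) 0.030496602286766192
[267 255  16  16 198] [274.6 262.8] [ 0.4558 -0.0434  0.011 ] ((274.5000305175781, 263.0000305175781), (14.849241256713867, 14.849241256713867), 45.0) 0.03652956562199481
[221 256  20  20 291] [230.6 265.6] [0.4508 0.0584 0.011 ] ((230.5000457763672, 265.50006103515625), (18.384777069091797, 18.384777069091797), 45.0) 0.04428517929790952
((379.76300048828125, 243.66067504882812), (15.586835861206055, 39.05088806152344), 76.4295654296875)
[[0.5037, -0.2365, 0.036], [0.5226, -0.3212, 0.036], [0.4889, -0.3283, 0.036], [0.47, -0.2438, 0.036]] [ 0.4963 -0.2825  0.036 ]
black top [ 0.49728344 -0.28206221  0.088     ]
jar [0.74648072 0.03733697 0.08      ] bottle [ 0.70475474 -0.15337167  0.1       ]
```

View pics/top0c.png

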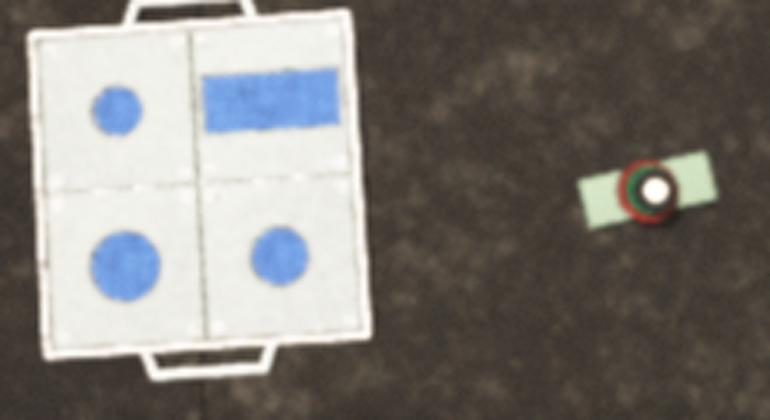

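The crop shows the recess layout: small at back-left, box bay at back-right, large at front-left, medium at front-right. The pile is slightly off-centre on the box. I'll go over the tray first and look with the wrist camera.

Call:
play_rows(steps=[[-46, -38, 0, 0.1], [-92, -75, 0, 0.2], [-138, -113, 0, 0.3], [-184, -150, 0, 0.4], [-230, -188, 0, 0.5], [-276, -225, 0, 0.6], [-322, -263, 0, 0.7], [-368, -300, 0, 0.8], [-414, -338, 0, 0.9], [-459, -375, 0, 1.0]])

```text
time: 1.35
tcp_pos: [0.5003, 0.0287, 0.2311]
eef_rot: [0.626, 0.78, 0.0, -0.0]
ft_force: [1.8, 0.8, -0.0]
width: 1.001
grasp_force: 0.0
```

Call:
play_rows(steps=[[0, 0, 0, 0], [0, 0, 0, 0], [0, 0, 0, 0]])

```text
time: 1.72
tcp_pos: [0.4987, 0.0318, 0.2311]
eef_rot: [0.624, 0.781, -0.0, -0.001]
ft_force: [-0.2, -0.2, -0.8]
width: 1.0
grasp_force: 0.0
```

```bash
cat >> h.py <<'E'
def st():
    s=get_state(); x,y,z,w=s['eef_rot']; ty=np.array([2*(x*y-w*z),1-2*(x*x+z*z)])
    print('t',s['time'],'tcp',s['tcp_pos'].round(4),'yang',np.arctan2(ty[1],ty[0]).round(4),'q',s['eef_rot'].round(4),'F',s['ft_force'].round(1),'w',round(s['width'],3),'g',round(s['grasp_force'],1),'j',s['joint_pos'].round(2)); return s
E
python3 - <<'E'
from h import *
st(); c=cap('wrist','w1'); print({k:(v if k!='img' else 0) for k,v in c.items()})
for p in [(.5532,.0635,.011),(.5579,-.0388,.011),(.4558,-.0434,.011),(.4508,.0584,.011)]: print(proj(c,p))
E
```

```text
t 1.725 tcp [0.4987 0.0318 0.2311] yang 0.2229 q [ 6.241e-01  7.814e-01 -2.000e-04 -6.000e-04] F [-0.2 -0.2 -0.8] w 1.0 g 0.0 j [-0.02  0.2   1.66  0.    1.28 -0.24]
{'img': 0, 'fx': 345.6958548960939, 'fy': 345.6958548960939, 'cx': 326.09439895822317, 'cy': 197.52470486090508, 'cam_to_world': array([[ 9.75256278e-01, -2.10855595e-01, -6.64462928e-02,
         4.81705341e-01],
       [ 2.21076982e-01,  9.29619866e-01,  2.94842116e-01,
         1.08180977e-01],
       [-3.99315889e-04, -3.02236371e-01,  9.53232929e-01,
         3.74907844e-01],
       [ 0.00000000e+00,  0.00000000e+00,  0.00000000e+00,
         1.00000000e+00]])}
(np.float64(382.9435531050519), np.float64(146.9469153432482))
(np.float64(362.7906297429205), np.float64(234.88191218815288))
(np.float64(274.1060507497506), np.float64(220.1042766169402))
(np.float64(286.66942787078847), np.float64(129.9982933550709))
```

View pics/w1.png

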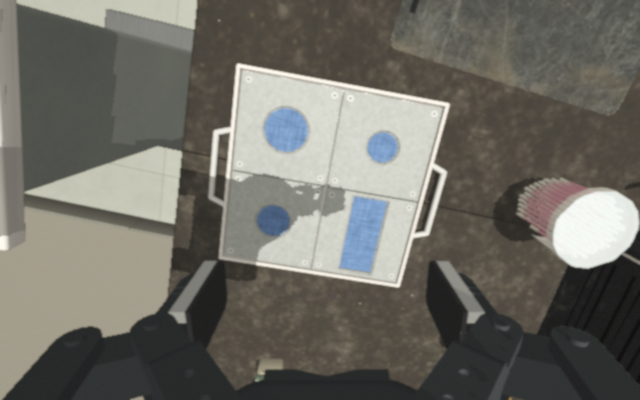

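The wrist view agrees with the top-camera positions to within about a pixel: large (286,130), small (383,147), medium (274,220, in shadow), bay (363,235). Next I'll view the pile.

Call:
play_rows(steps=[[-60, -14, 0, 0], [-120, -28, 0, 0], [-180, -42, 0, 0], [-240, -56, 0, 0], [-300, -70, 0, 0], [-362, -84, 0, 0], [-362, -84, 0, 0], [-362, -84, 0, 0]], gripper=60)

```text
time: 2.78
tcp_pos: [0.4971, -0.3396, 0.231]
eef_rot: [0.625, 0.781, 0.0, -0.001]
ft_force: [-0.4, -0.1, 0.5]
width: 0.599
grasp_force: 0.0
```

```bash
python3 - <<'E'
from h import *
c=dict(np.load('pics/w1.npz')); hsv=cv2.cvtColor(cv2.imread('pics/w1.png'),cv2.COLOR_BGR2HSV)
m=cv2.inRange(hsv,(100,90,30),(125,255,255)); m[:90]=0;m[285:]=0;m[:,:235]=0;m[:,:]*=1; m[:,410:]=0
n,l,s,ce=cv2.connectedComponentsWithStats(m)
for i in range(1,n):
    if s[i,4]>200: print(s[i],ce[i].round(1),onz(c,*ce[i],.011).round(4), cv2.minAreaRect(np.argwhere(l==i)[:,::-1].astype(np.float32)))
st(); c=cap('wrist','w2')
for z,p in [(.088,(.4973,-.282)),(.036,(.4963,-.2825))]: print(proj(c,(*p,z)))
E
```

```text
[ 266  110   40   40 1235] [285.6 129.6] [0.4497 0.0586 0.011 ] ((285.5000305175781, 129.50001525878906), (39.59797668457031, 38.18376159667969), 45.0)
[369 134  27  27 549] [381.9 146.9] [0.5521 0.0633 0.011 ] ((382.0000305175781, 146.99998474121094), (25.45584487915039, 25.455841064453125), 45.0)
[ 342  198   43   73 1964] [362.1 233.7] [ 0.5568 -0.0376  0.011 ] ((362.3167724609375, 234.2427978515625), (29.27280616760254, 70.271728515625), 12.264774322509766)
[258 207  30  28 656] [272.8 220.2] [ 0.4544 -0.0438  0.011 ] ((272.75, 220.25001525878906), (28.284271240234375, 27.577163696289062), 45.0)
t 2.775 tcp [ 0.4971 -0.3396  0.231 ] yang 0.2217 q [ 6.245e-01  7.810e-01  3.000e-04 -8.000e-04] F [-0.4 -0.1  0.5] w 0.599 g 0.0 j [-0.67  0.35  1.45  0.    1.35 -0.89]
(np.float64(341.55762621351005), np.float64(116.65138560134473))
(np.float64(338.07681532213564), np.float64(112.6692677614571))
```

View pics/w2.png

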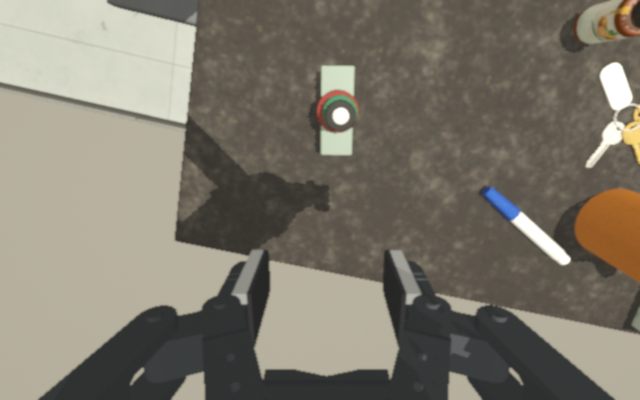

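The pile is at (340,112), with the box edges vertical in the picture, so it is aligned with the tool. I'll zoom in for the disc centres.

```bash
python3 - <<'E'
from h import *
c=dict(np.load('pics/w2.npz')); img=cv2.imread('pics/w2.png'); hsv=cv2.cvtColor(img,cv2.COLOR_BGR2HSV)
roi=np.zeros(img.shape[:2],np.uint8); roi[60:162,308:368]=255
def rep(nm,m,z):
    m&=roi; n,l,s,ce=cv2.connectedComponentsWithStats(m); i=1+np.argmax(s[1:,4]); print(nm,s[i],ce[i].round(1),onz(c,*ce[i],z).round(4))
rep('metal',cv2.inRange(hsv,(0,0,190),(180,60,255))&cv2.circle(np.zeros_like(roi),(341,116),14,255,-1),.088)
m=cv2.inRange(hsv,(35,15,90),(95,110,255))&roi
r=cv2.minAreaRect(np.argwhere(m)[:,::-1].astype(np.float32)); print(r,onz(c,*r[0],.036).round(4))
cr=img[60:162,300:375]; cv2.imwrite('pics/w2c.png',cv2.resize(cr,None,fx=5.5,fy=5.5,interpolation=cv2.INTER_CUBIC))
E
```

```text
metal [333 107  17  18 232] [340.5 115.5] [ 0.4963 -0.2813  0.088 ]
((338.5, 110.0), (37.0, 90.0), 0.0) [ 0.4961 -0.28    0.036 ]
```

View pics/w2c.png

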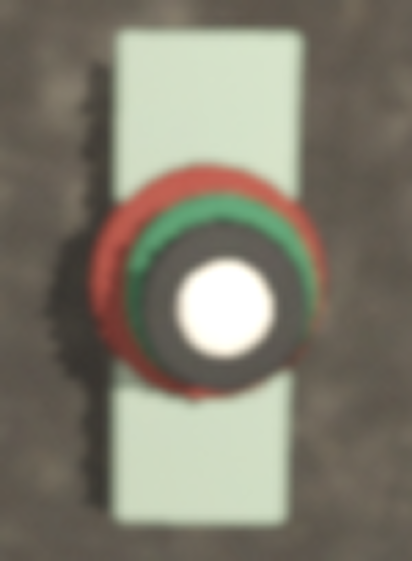

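```bash
python3 - <<'E'
from h import *
c=dict(np.load('pics/w2.npz'))
for n,u,v,z in [('black',341.0,115.2,.088),('green',340.4,112.7,.074),('red',338.2,110.9,.056),('box',337.1,110.4,.036)]: print(n,onz(c,u,v,z).round(4))
E
```

```text
black [ 0.4966 -0.281   0.088 ]
green [ 0.4964 -0.2799  0.074 ]
red [ 0.4951 -0.2798  0.056 ]
box [ 0.4949 -0.2807  0.036 ]
```

Call:
play_rows(steps=[[57, 12, 40, 0], [57, 12, 90, 0], [57, 12, 125, 0], [57, 12, 145, 0], [57, 12, 153, 0], [57, 12, 153, 0], [57, 12, 153, 0]])

```text
time: 3.7
tcp_pos: [0.4972, -0.2828, 0.0795]
eef_rot: [0.625, 0.781, 0.0, 0.001]
ft_force: [0.5, -0.2, -1.0]
width: 0.6
grasp_force: 0.0
```

Call:
play_rows(steps=[[0, 0, 0, 0], [0, 0, 0, 0], [0, 0, 0, 0], [0, 0, 0, 0], [0, 0, 0, 0], [0, 0, 0, 0], [0, 0, 0, 0], [0, 0, 0, 0]], gripper=10)

```text
time: 4.7
tcp_pos: [0.4968, -0.2832, 0.0795]
eef_rot: [0.625, 0.781, 0.0, 0.001]
ft_force: [-1.1, 0.1, 5.8]
width: 0.252
grasp_force: 58.5
```

```bash
python3 - <<'E'
from h import *
st(); c=cap('wrist','w3')
E
```

```text
t 4.7 tcp [ 0.4968 -0.2832  0.0795] yang 0.2206 q [6.250e-01 7.806e-01 1.000e-04 9.000e-04] F [-1.1  0.1  5.8] w 0.252 g 58.5 j [-0.59  0.45  1.71  0.    0.98 -0.81]
```

View pics/w3.png

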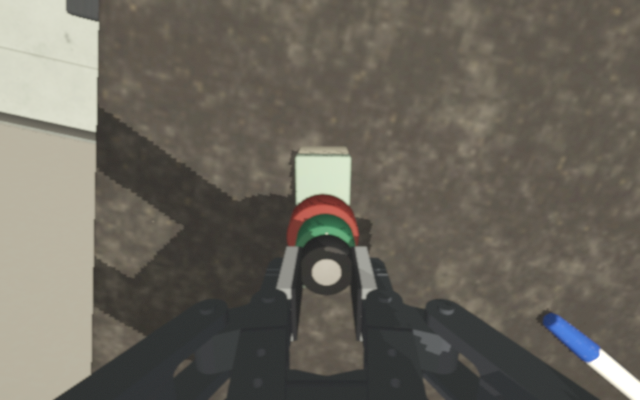

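The black disc at (328,268) sits between the pads, with green and red still stacked below it. I'll lift.

Call:
play_rows(steps=[[0, 0, -2, 0], [0, 0, -6, 0], [0, 0, -14, 0], [0, 0, -40, 0], [0, 0, -70, 0], [0, 0, -70, 0]])

```text
time: 5.5
tcp_pos: [0.4982, -0.284, 0.1512]
eef_rot: [0.625, 0.781, 0.0, 0.003]
ft_force: [0.5, 0.6, -0.1]
width: 0.257
grasp_force: 58.8
```

```bash
python3 - <<'E'
from h import *
st(); c=cap('wrist','w4'); c=cap('scene','s4')
a=cv2.imread('pics/w4.png')[140:340,220:430]; b=cv2.imread('pics/s4.png')[180:300,310:410]
cv2.imwrite('pics/c4.png',np.hstack([cv2.resize(a,(420,400)),cv2.resize(b,(333,400),interpolation=cv2.INTER_CUBIC)]))
E
```

```text
t 5.5 tcp [ 0.4982 -0.284   0.1512] yang 0.221 q [6.248e-01 7.808e-01 3.000e-04 3.100e-03] F [ 0.5  0.6 -0.1] w 0.257 g 58.8 j [-0.59  0.37  1.62  0.    1.14 -0.81]
```

View pics/c4.png

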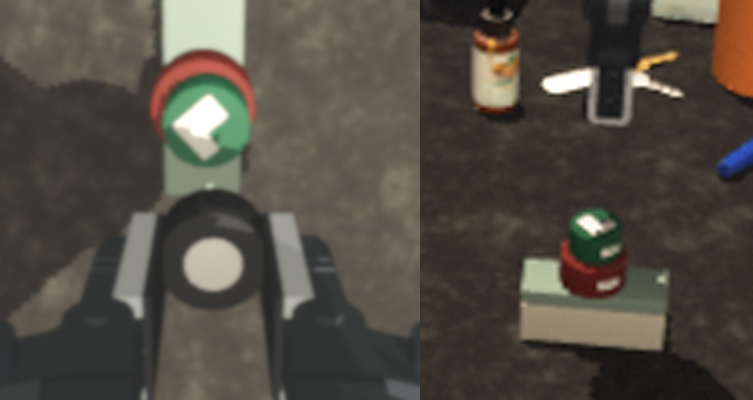

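The black mount is level in the grip at about (213,262) in the crop, and green and red stand undisturbed. I'll carry it to the small recess.

Call:
play_rows(steps=[[46, 18, 0, 0], [97, 38, 0, 0], [150, 59, 0, 0], [203, 81, 0, 0], [255, 102, 0, 0], [300, 120, 0, 0], [325, 130, 0, 0], [325, 130, 0, 0], [325, 130, 0, 0]])

```text
time: 6.72
tcp_pos: [0.5511, 0.0623, 0.1473]
eef_rot: [0.625, 0.781, -0.001, -0.001]
ft_force: [0.3, 0.2, -0.6]
width: 0.257
grasp_force: 58.8
```

```bash
cat >> h.py <<'E'
def go(x,y,z,yang=None):
    s=st(); q=s['eef_rot']; X,Y,Z,W=q
    from scipy.spatial.transform import Rotation as R
    print('shift mm',(R.from_quat(q).as_matrix().T@(np.array([x,y,z])-s['tcp_pos'])*1000).round(1))
    if yang is not None: ty=R.from_quat(q).as_matrix()[:,1]; print('turn',(np.arctan2(ty[1],ty[0])-yang).round(4))
E
python3 - <<'E'
from h import *
go(.5532,.0614,.0165)
E
```

```text
t 6.725 tcp [0.5511 0.0623 0.1473] yang 0.2214 q [ 6.247e-01  7.809e-01 -1.000e-03 -7.000e-04] F [ 0.3  0.2 -0.6] w 0.257 g 58.8 j [ 0.04  0.36  1.66 -0.    1.12 -0.18]
shift mm [ -1.3   2.2 130.8]
```

Call:
play_rows(steps=[[-1, 2, 40, 0], [-1, 2, 85, 0], [-1, 2, 110, 0], [-1, 2, 120, 0], [-1, 2, 125, 0], [-1, 2, 127, 0], [-1, 2, 127, 0]])

```text
time: 7.6
tcp_pos: [0.5548, 0.0622, 0.0221]
eef_rot: [0.625, 0.781, 0.001, 0.001]
ft_force: [0.6, -0.2, 0.2]
width: 0.256
grasp_force: 58.8
```

```bash
python3 - <<'E'
from h import *
go(.5532,.0614,.0165); cap('wrist','w5')
a=cv2.imread('pics/w5.png')[130:350,190:470]
cv2.imwrite('pics/c5.png',cv2.resize(a,None,fx=2.6,fy=2.6))
E
```

```text
t 7.6 tcp [0.5548 0.0622 0.0221] yang 0.2209 q [6.249e-01 7.807e-01 5.000e-04 6.000e-04] F [ 0.6 -0.2  0.2] w 0.256 g 58.8 j [ 0.04  0.52  1.79 -0.    0.83 -0.18]
shift mm [-0.4 -1.8  5.6]
```

View pics/c5.png

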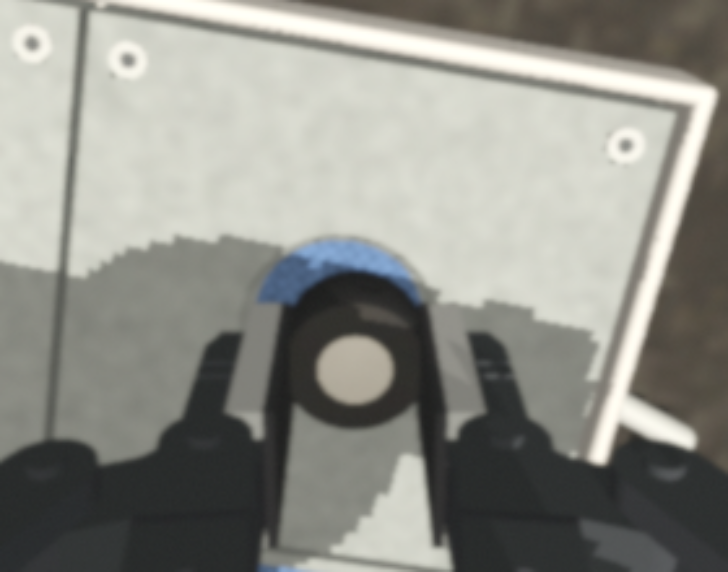

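The black disc (355,345 in the crop) is about 2 mm to the right of the recess centre (342). I'll shift -2 mm in tool y, lower and release.

Call:
play_rows(steps=[[0, -2, 0, 0], [0, -2, 2, 0], [0, -2, 4, 0], [0, -2, 5, 0], [0, -2, 5, 0], [0, -2, 5, 0]])

```text
time: 8.4
tcp_pos: [0.5521, 0.0619, 0.0163]
eef_rot: [0.625, 0.781, -0.0, -0.0]
ft_force: [-0.7, 1.0, 1.1]
width: 0.255
grasp_force: 58.8
```

Call:
play_rows(steps=[[0, 0, 0, 0], [0, 0, 0, 0], [0, 0, 0, 0], [0, 0, 0, 0], [0, 0, -5, 0], [0, 0, -30, 0], [0, 0, -80, 0], [0, 0, -125, 0], [0, 0, -125, 0]], gripper=60)

```text
time: 9.52
tcp_pos: [0.5554, 0.062, 0.1458]
eef_rot: [0.625, 0.781, 0.003, 0.004]
ft_force: [1.0, -1.0, -0.6]
width: 0.603
grasp_force: 0.0
```

```bash
python3 - <<'E'
from h import *
go(.4964,-.2825,.15)
E
```

```text
t 9.525 tcp [0.5554 0.062  0.1458] yang 0.2211 q [0.6248 0.7808 0.0031 0.0036] F [ 1.  -1.  -0.6] w 0.603 g 0.0 j [ 0.04  0.36  1.67  0.    1.11 -0.19]
shift mm [-323.2 -133.1   -4.9]
```

Call:
play_rows(steps=[[-46, -19, 0, 0], [-98, -40, 0, 0], [-150, -62, 0, 0], [-202, -83, 0, 0], [-254, -105, 0, 0], [-300, -124, 0, 0], [-321, -133, 0, 0], [-321, -133, 0, 0], [-321, -133, 0, 0], [-321, -133, 0, 0]])

```text
time: 10.78
tcp_pos: [0.4927, -0.2791, 0.141]
eef_rot: [0.624, 0.781, 0.0, -0.001]
ft_force: [0.0, 0.3, 0.0]
width: 0.6
grasp_force: 0.0
```

```bash
python3 - <<'E'
from h import *
go(.4964,-.2799,.062); c=cap('top','t6')
img=cv2.imread('pics/t6.png'); cv2.imwrite('pics/c6.png',cv2.resize(img[190:310,195:415],None,fx=3.5,fy=3.5,interpolation=cv2.INTER_CUBIC))
E
```

```text
t 10.775 tcp [ 0.4927 -0.2791  0.141 ] yang 0.2224 q [ 6.243e-01  7.812e-01  1.000e-04 -5.000e-04] F [0.  0.3 0. ] w 0.6 g 0.0 j [-0.59  0.38  1.65  0.    1.12 -0.81]
shift mm [-1.7  3.5 79. ]
```

View pics/c6.png

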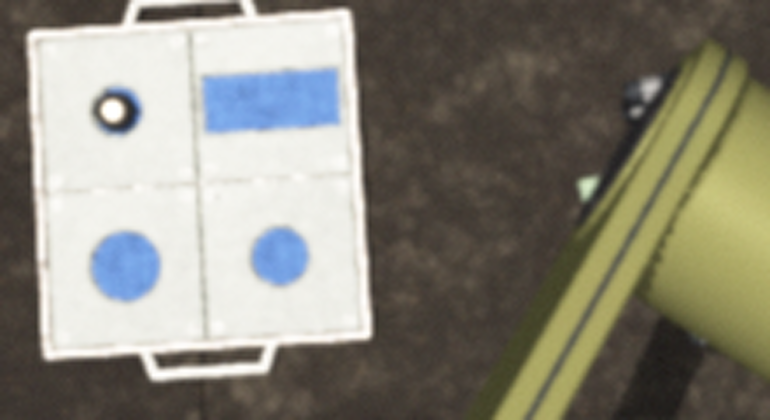

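The black mount sits in the small recess at about (115,110) in the crop. Now the green one.

Call:
play_rows(steps=[[-2, 3, 30, 0], [-2, 3, 60, 0], [-2, 3, 73, 0], [-2, 3, 78, 0], [-2, 3, 78, 0], [-2, 3, 78, 0], [-2, 3, 78, 0]])

```text
time: 11.7
tcp_pos: [0.4967, -0.2822, 0.0642]
eef_rot: [0.625, 0.781, 0.0, 0.001]
ft_force: [-0.3, -0.3, 0.4]
width: 0.6
grasp_force: 0.0
```

Call:
play_rows(steps=[[0, 0, 0, 0], [0, 0, 0, 0], [0, 0, 0, 0], [0, 0, 0, 0], [0, 0, 0, 0], [0, 0, 0, 0]], gripper=10)

```text
time: 12.45
tcp_pos: [0.4963, -0.282, 0.0641]
eef_rot: [0.625, 0.781, -0.0, 0.0]
ft_force: [-2.1, 0.7, 5.4]
width: 0.317
grasp_force: 58.7
```

Call:
play_rows(steps=[[0, 0, -2, 0], [0, 0, -6, 0], [0, 0, -14, 0], [0, 0, -40, 0], [0, 0, -80, 0], [0, 0, -80, 0], [0, 0, -80, 0]])

```text
time: 13.32
tcp_pos: [0.4959, -0.2816, 0.1434]
eef_rot: [0.625, 0.781, -0.0, 0.0]
ft_force: [-0.6, 0.5, -0.1]
width: 0.312
grasp_force: 59.1
```

```bash
python3 - <<'E'
from h import *
go(.4551,-.0436,.15); cap('wrist','w7'); cap('scene','s7')
a=cv2.imread('pics/w7.png')[140:340,220:430]; b=cv2.imread('pics/s7.png')[180:300,310:410]
cv2.imwrite('pics/c7.png',np.hstack([cv2.resize(a,(420,400)),cv2.resize(b,(333,400),interpolation=cv2.INTER_CUBIC)]))
E
```

```text
t 13.325 tcp [ 0.4959 -0.2816  0.1434] yang 0.221 q [ 0.6248  0.7808 -0.      0.    ] F [-0.6  0.5 -0.1] w 0.312 g 59.1 j [-0.59  0.38  1.64 -0.    1.13 -0.81]
shift mm [241.2  12.4  -6.6]
```

View pics/c7.png

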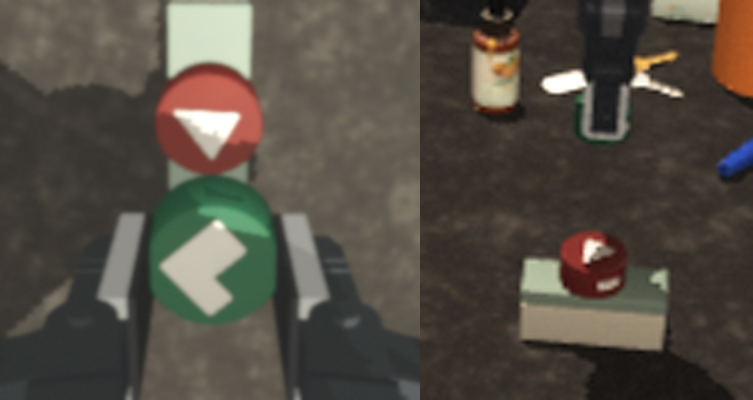

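Green is level in the grip at (215,265) in the crop, and red remains on the box. On to the medium recess.

Call:
play_rows(steps=[[45, 2, 0, 0], [98, 5, 0, 0], [150, 8, 0, 0], [200, 10, 0, 0], [239, 13, 0, 0], [239, 13, 0, 0], [239, 13, 40, 0], [239, 13, 80, 0], [239, 13, 100, 0], [239, 13, 100, 0]])

```text
time: 14.68
tcp_pos: [0.455, -0.0464, 0.0414]
eef_rot: [0.625, 0.781, -0.001, -0.002]
ft_force: [0.5, 0.2, 0.0]
width: 0.321
grasp_force: 59.2
```

Call:
play_rows(steps=[[0, 0, 0, 0], [0, 0, 0, 0], [0, 0, 0, 0]])

```text
time: 15.05
tcp_pos: [0.4571, -0.046, 0.0441]
eef_rot: [0.625, 0.781, 0.0, 0.001]
ft_force: [-0.2, -0.3, -0.4]
width: 0.318
grasp_force: 59.2
```

```bash
python3 - <<'E'
from h import *
go(.4555,-.0456,.0191)
E
```

```text
t 15.05 tcp [ 0.4571 -0.046   0.0441] yang 0.2209 q [6.249e-01 7.807e-01 4.000e-04 9.000e-04] F [-0.2 -0.3 -0.4] w 0.318 g 59.2 j [-0.19  0.39  1.98 -0.    0.77 -0.41]
shift mm [ 0.8 -1.6 25. ]
```

Call:
play_rows(steps=[[1, -2, 10, 0], [1, -2, 17, 0], [1, -2, 21, 0], [1, -2, 24, 0], [1, -2, 24, 0], [1, -2, 24, 0], [1, -2, 24, 0]])

```text
time: 15.92
tcp_pos: [0.4544, -0.0453, 0.0194]
eef_rot: [0.625, 0.781, 0.0, 0.0]
ft_force: [0.2, 0.6, -0.0]
width: 0.313
grasp_force: 59.1
```

```bash
python3 - <<'E'
from h import *
go(.4555,-.0456,.0191); cap('wrist','w8')
a=cv2.imread('pics/w8.png')[130:350,190:470]
cv2.imwrite('pics/c8.png',cv2.resize(a,None,fx=2.0,fy=2.0))
E
```

```text
t 15.925 tcp [ 0.4544 -0.0453  0.0194] yang 0.221 q [6.248e-01 7.808e-01 1.000e-04 1.000e-04] F [ 0.2  0.6 -0. ] w 0.313 g 59.1 j [-0.19  0.43  2.01 -0.    0.7  -0.41]
shift mm [-0.6  1.   0.3]
```

View pics/c8.png

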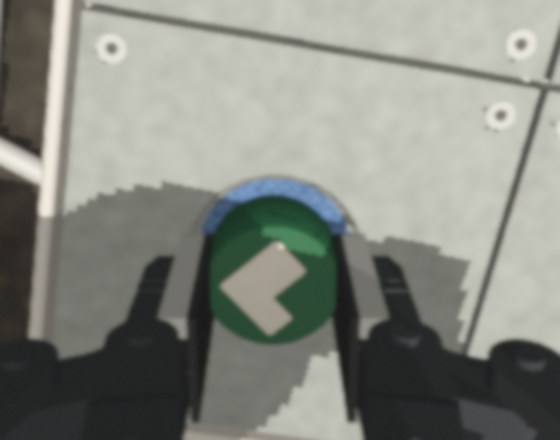

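Green (274,270) is centred in the medium recess, whose blue rim is even around (275,205). I'll release and go for red.

Call:
play_rows(steps=[[0, 0, 0, 0], [0, 0, 0, 0], [0, 0, 0, 0], [0, 0, 0, 0], [0, 0, -5, 0], [0, 0, -30, 0], [0, 0, -80, 0], [0, 0, -115, 0], [0, 0, -115, 0]], gripper=65)

```text
time: 17.1
tcp_pos: [0.4567, -0.0457, 0.1374]
eef_rot: [0.625, 0.781, 0.002, 0.003]
ft_force: [-0.2, 0.1, 0.1]
width: 0.648
grasp_force: 0.0
```

Call:
play_rows(steps=[[-45, -5, 0, 0], [-95, -10, 0, 0], [-145, -13, 0, 0], [-200, -13, 0, 0], [-238, -13, 0, 0], [-238, -13, 0, 0], [-238, -13, 30, 0], [-238, -13, 30, 0], [-238, -13, 30, 0]])

```text
time: 18.23
tcp_pos: [0.4934, -0.2794, 0.1043]
eef_rot: [0.625, 0.781, 0.0, -0.001]
ft_force: [-0.1, -0.7, 0.1]
width: 0.649
grasp_force: 0.0
```

```bash
python3 - <<'E'
from h import *
go(.4951,-.2800,.045)
E
```

```text
t 18.225 tcp [ 0.4934 -0.2794  0.1043] yang 0.2217 q [ 6.246e-01  7.810e-01  0.000e+00 -6.000e-04] F [-0.1 -0.7  0.1] w 0.649 g 0.0 j [-0.59  0.42  1.69  0.    1.04 -0.81]
shift mm [-1.   1.6 59.3]
```

Call:
play_rows(steps=[[0, 1, 25, 0], [0, 1, 48, 0], [0, 1, 58, 0], [0, 1, 60, 0], [0, 1, 60, 0], [0, 1, 60, 0]])

```text
time: 18.98
tcp_pos: [0.4954, -0.2805, 0.0452]
eef_rot: [0.625, 0.781, 0.0, 0.001]
ft_force: [-0.3, -0.6, -0.1]
width: 0.653
grasp_force: 0.0
```

Call:
play_rows(steps=[[0, 0, 0, 0], [0, 0, 0, 0], [0, 0, 0, 0], [0, 0, 0, 0], [0, 0, 0, 0], [0, 0, 0, 0]], gripper=10)

```text
time: 19.73
tcp_pos: [0.4949, -0.2804, 0.0453]
eef_rot: [0.625, 0.781, -0.0, 0.001]
ft_force: [-1.5, -0.3, 5.9]
width: 0.408
grasp_force: 59.2
```

Call:
play_rows(steps=[[0, 0, -2, 0], [0, 0, -6, 0], [0, 0, -14, 0], [0, 0, -40, 0], [0, 0, -80, 0], [0, 0, -80, 0], [0, 0, -80, 0]])

```text
time: 20.6
tcp_pos: [0.4945, -0.2799, 0.1244]
eef_rot: [0.625, 0.781, -0.0, -0.0]
ft_force: [0.1, 0.6, -0.6]
width: 0.416
grasp_force: 59.9
```

```bash
python3 - <<'E'
from h import *
go(.4503+.0004,.0585-.002,.13); cap('wrist','w9'); cap('scene','s9')
a=cv2.imread('pics/w9.png')[100:340,220:430]; b=cv2.imread('pics/s9.png')[180:300,310:410]
cv2.imwrite('pics/c9.png',np.hstack([cv2.resize(a,(420,480)),cv2.resize(b,(380,480),interpolation=cv2.INTER_CUBIC)]))
E
```

```text
t 20.6 tcp [ 0.4945 -0.2799  0.1244] yang 0.221 q [ 0.6248  0.7808 -0.     -0.    ] F [ 0.1  0.6 -0.6] w 0.416 g 59.9 j [-0.59  0.4   1.66 -0.    1.08 -0.81]
shift mm [337.8  31.   -5.6]
```

View pics/c9.png

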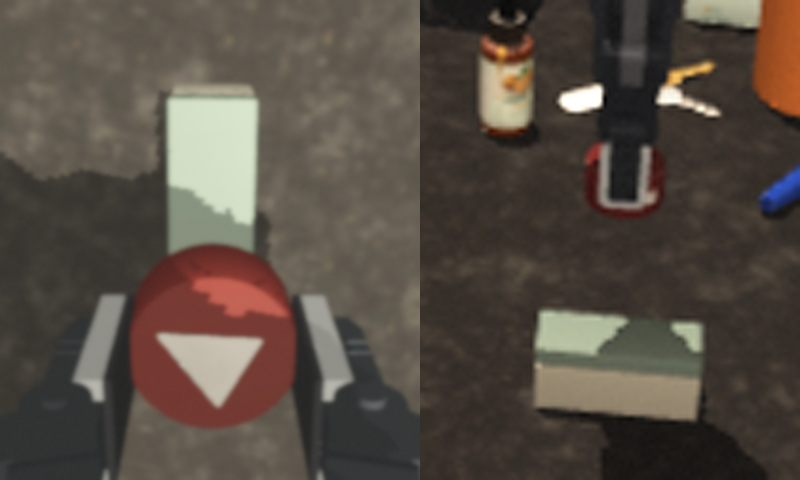

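Red is level in the grip at (213,350) in the crop, and the box is alone on the worktop. On to the large recess.

Call:
play_rows(steps=[[45, 4, 0, 0], [98, 9, 0, 0], [155, 14, 0, 0], [212, 19, 0, 0], [265, 24, 0, 0], [310, 28, 0, 0], [339, 31, 0, 0], [339, 31, 0, 0], [339, 31, 40, 0], [339, 31, 70, 0]])

```text
time: 21.95
tcp_pos: [0.4504, 0.0566, 0.053]
eef_rot: [0.625, 0.781, -0.0, -0.0]
ft_force: [0.6, 0.6, -1.0]
width: 0.412
grasp_force: 60.0
```

Call:
play_rows(steps=[[0, 0, 10, 0], [0, 0, 10, 0], [0, 0, 10, 0], [0, 0, 10, 0]])

```text
time: 22.45
tcp_pos: [0.4516, 0.0574, 0.0452]
eef_rot: [0.625, 0.781, 0.001, 0.001]
ft_force: [-0.4, 0.9, -0.0]
width: 0.412
grasp_force: 60.0
```

```bash
python3 - <<'E'
from h import *
go(.4504,.058,.0203)
E
```

```text
t 22.45 tcp [0.4516 0.0574 0.0452] yang 0.2209 q [6.249e-01 7.807e-01 7.000e-04 9.000e-04] F [-0.4  0.9 -0. ] w 0.412 g 60.0 j [ 0.03  0.38  1.99 -0.    0.77 -0.19]
shift mm [ 0.9 -1.1 24.9]
```

Call:
play_rows(steps=[[1, -1, 10, 0], [1, -1, 17, 0], [1, -1, 21, 0], [1, -1, 24, 0], [1, -1, 24, 0], [1, -1, 24, 0], [1, -1, 24, 0]])

```text
time: 23.32
tcp_pos: [0.4496, 0.0582, 0.0203]
eef_rot: [0.625, 0.781, 0.0, 0.0]
ft_force: [0.0, 0.6, -0.7]
width: 0.412
grasp_force: 60.0
```

```bash
python3 - <<'E'
from h import *
go(.4504,.058,.0203); cap('wrist','w10')
a=cv2.imread('pics/w10.png')[130:350,190:470]
cv2.imwrite('pics/c10.png',cv2.resize(a,None,fx=2.0,fy=2.0))
E
```

```text
t 23.325 tcp [0.4496 0.0582 0.0203] yang 0.221 q [6.248e-01 7.808e-01 1.000e-04 1.000e-04] F [ 0.   0.6 -0.7] w 0.412 g 60.0 j [ 0.04  0.43  2.02 -0.    0.7  -0.19]
shift mm [-0.4  0.7 -0. ]
```

View pics/c10.png

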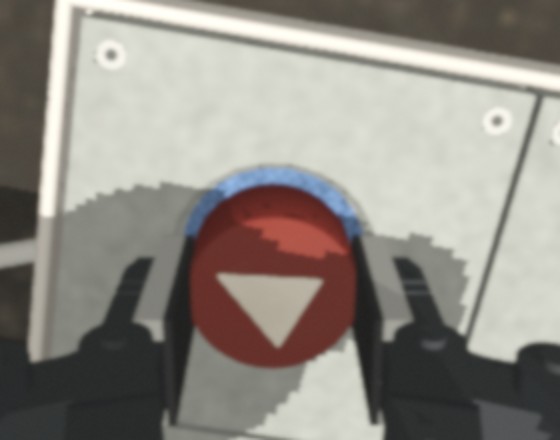

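Red (273,275) is centred in the large recess. I'll release, then re-measure the box numerically, since my picture budget is used up.

Call:
play_rows(steps=[[0, 0, 0, 0], [0, 0, 0, 0], [0, 0, 0, 0], [0, 0, 0, 0], [0, 0, -5, 0], [0, 0, -30, 0], [0, 0, -80, 0], [0, 0, -140, 0], [0, 0, -190, 0], [0, 0, -190, 0]], gripper=65)

```text
time: 24.62
tcp_pos: [0.4526, 0.0584, 0.2149]
eef_rot: [0.625, 0.781, 0.003, 0.004]
ft_force: [0.5, 0.3, -0.8]
width: 0.648
grasp_force: 0.0
```

Call:
play_rows(steps=[[-50, -5, 0, 0], [-105, -10, 0, 0], [-160, -15, 0, 0], [-220, -20, 0, 0], [-280, -26, 0, 0], [-340, -32, 0, 0], [-390, -40, 0, 0], [-398, -42, 0, 0], [-398, -42, 0, 0], [-398, -42, 0, 0]])

```text
time: 25.88
tcp_pos: [0.4952, -0.3374, 0.2097]
eef_rot: [0.624, 0.781, 0.0, -0.001]
ft_force: [0.5, 0.5, -0.5]
width: 0.645
grasp_force: 0.0
```

```bash
python3 - <<'E'
from h import *
st(); c=cap('wrist','w11'); img=cv2.imread('pics/w11.png'); hsv=cv2.cvtColor(img,cv2.COLOR_BGR2HSV)
u,v=proj(c,(.4949,-.2807,.036)); print(u,v)
ref=hsv[int(v)-2:int(v)+3,int(u)-2:int(u)+3].reshape(-1,3).mean(0); print(ref)
m=cv2.inRange(hsv,(30,15,85),(95,120,255)); n,l,s,ce=cv2.connectedComponentsWithStats(m); i=l[int(v),int(u)]
print(s[i],ce[i]); r=cv2.minAreaRect(np.argwhere(l==i)[:,::-1].astype(np.float32)); print(r)
P=np.array([onz(c,*q,.036) for q in cv2.boxPoints(r)])[:,:2]; print(P.round(4).tolist(),P.mean(0).round(4))
a,b=P[1]-P[0],P[2]-P[1]; print(np.linalg.norm(a),np.linalg.norm(b)); e=a if np.linalg.norm(a)<np.linalg.norm(b) else b; print('short angle',np.arctan2(e[1],e[0]))
E
```

```text
t 25.875 tcp [ 0.4952 -0.3374  0.2097] yang 0.222 q [ 6.244e-01  7.811e-01  3.000e-04 -1.100e-03] F [ 0.5  0.5 -0.5] w 0.645 g 0.0 j [-0.67  0.36  1.48  0.    1.3  -0.89]
339.44426437329616 114.96624747456845
[ 45.96  27.92 222.52]
[ 321   67   38   96 3510] [338.88831909 113.80883191]
((339.5, 114.5), (95.0, 37.0), 90.0)
[[0.4701, -0.245], [0.5012, -0.238], [0.5217, -0.3185], [0.488, -0.3261]] [ 0.4952 -0.2819]
0.03185625485581719 0.08310754687164351
short angle 0.2220493250149661
```

Call:
play_rows(steps=[[55, 12, 40, 0], [55, 12, 90, 0], [55, 12, 140, 0], [55, 12, 170, 0], [55, 12, 188, 0], [55, 12, 196, 0], [55, 12, 196, 0], [55, 12, 196, 0], [55, 12, 196, 0]])

```text
time: 27.05
tcp_pos: [0.4961, -0.2834, 0.0153]
eef_rot: [0.625, 0.781, 0.0, 0.001]
ft_force: [-0.5, -0.3, -0.6]
width: 0.65
grasp_force: 0.0
```

Call:
play_rows(steps=[[0, 0, 0, 0], [0, 0, 0, 0], [0, 0, 0, 0], [0, 0, 0, 0], [0, 0, 0, 0], [0, 0, 0, 0]], gripper=10)

```text
time: 27.8
tcp_pos: [0.4958, -0.2834, 0.0151]
eef_rot: [0.625, 0.781, 0.0, 0.001]
ft_force: [-0.0, 0.8, 5.3]
width: 0.345
grasp_force: 60.9
```

Call:
play_rows(steps=[[0, 0, -2, 0], [0, 0, -6, 0], [0, 0, -20, 0], [0, 0, -50, 0], [0, 0, -90, 0], [0, 0, -90, 0], [0, 0, -90, 0]])

```text
time: 28.68
tcp_pos: [0.4951, -0.2828, 0.1045]
eef_rot: [0.625, 0.781, -0.0, 0.0]
ft_force: [0.5, -0.3, -1.1]
width: 0.338
grasp_force: 60.1
```

```bash
python3 - <<'E'
from h import *
c=dict(np.load('pics/w1.npz'))
P=np.array([.0047,-.1023]);print('grid yaw',np.arctan2(.0047,.1023))
go(.5573,-.038,.1,.046)
E
```

```text
grid yaw 0.04591101937314602
t 28.675 tcp [ 0.4951 -0.2828  0.1045] yang 0.2211 q [ 0.6248  0.7808 -0.      0.    ] F [ 0.5 -0.3 -1.1] w 0.338 g 60.1 j [-0.59  0.42  1.68 -0.    1.04 -0.81]
shift mm [225.2 114.4   4.5]
turn 0.1751
```

Call:
play_rows(steps=[[40, 20, 0, 0.03], [90, 46, 0, 0.07], [140, 71, 0, 0.11], [190, 97, 0, 0.15], [223, 114, 0, 0.175], [223, 114, 0, 0.175], [223, 114, 20, 0.175], [223, 114, 50, 0.175], [223, 114, 50, 0.175], [223, 114, 50, 0.175]])

```text
time: 29.92
tcp_pos: [0.5576, -0.0412, 0.0543]
eef_rot: [0.691, 0.723, -0.0, -0.0]
ft_force: [0.1, -0.4, -1.1]
width: 0.343
grasp_force: 60.0
```

```bash
python3 - <<'E'
from h import *
go(.5574,-.0405,.0261,.046)
# box lid in wrist view, and bay blue left visible
c=cap('wrist','w12'); hsv=cv2.cvtColor(cv2.imread('pics/w12.png'),cv2.COLOR_BGR2HSV)
m=cv2.inRange(hsv,(100,90,30),(125,255,255)); n,l,s,ce=cv2.connectedComponentsWithStats(m)
for i in range(1,n):
    if s[i,4]>60: print('blue',s[i],ce[i].round(1),onz(c,*ce[i],.011).round(4))
C=[.5573,-.038]; t=.046; R=np.array([[np.cos(t),-np.sin(t)],[np.sin(t),np.cos(t)]])
for a in [(-19,45),(19,45),(-19,-45),(19,-45)]:
    q=R@np.array(a)/1000+C; print('bay corner',a,np.round(proj(c,(*q,.015)),0))
E
```

```text
t 29.925 tcp [ 0.5576 -0.0412  0.0543] yang 0.0453 q [ 6.909e-01  7.229e-01 -3.000e-04 -3.000e-04] F [ 0.1 -0.4 -1.1] w 0.343 g 60.0 j [-0.15  0.47  1.76 -0.    0.91 -0.19]
shift mm [ 0.7 -0.1 28.2]
turn -0.0007
blue [103   0  57  79 704] [143.6  46.8] [0.4623 0.0524 0.011 ]
blue [293   6  62  59 741] [322.6  46. ] [0.5515 0.0569 0.011 ]
blue [ 292  150   65   21 1159] [324.2 159. ] [ 5.548e-01 -1.000e-04  1.100e-02]
blue [119 197  60  56 566] [158.2 217.1] [ 0.4604 -0.0385  0.011 ]
bay corner (-19, 45) [290. 147.]
bay corner (19, 45) [361. 147.]
bay corner (-19, -45) [295. 294.]
bay corner (19, -45) [357. 294.]
```

The visible bay edge (columns 292–357, row 150) matches the prediction. I'll lower gently.

Call:
play_rows(steps=[[1, 0, 10, 0], [1, 0, 16, 0], [1, 0, 20, 0], [1, 0, 24, 0], [1, 0, 26, 0], [1, 0, 27, 0], [1, 0, 27, 0], [1, 0, 27, 0], [1, 0, 27, 0]])

```text
time: 31.1
tcp_pos: [0.5578, -0.0394, 0.0274]
eef_rot: [0.691, 0.723, 0.0, 0.0]
ft_force: [0.6, -0.3, -0.8]
width: 0.342
grasp_force: 60.0
```

```bash
python3 - <<'E'
from h import *
go(.5574,-.0405,.0261,.046)
E
```

```text
t 31.1 tcp [ 0.5578 -0.0394  0.0274] yang 0.046 q [6.907e-01 7.232e-01 1.000e-04 1.000e-04] F [ 0.6 -0.3 -0.8] w 0.342 g 60.0 j [-0.15  0.51  1.78 -0.    0.85 -0.19]
shift mm [-1.  -0.4  1.3]
turn 0.0
```

Call:
play_rows(steps=[[-1, 0, 1, 0], [-1, 0, 1.5, 0], [-1, 0, 1.5, 0]])

```text
time: 31.48
tcp_pos: [0.5578, -0.0406, 0.0261]
eef_rot: [0.691, 0.723, 0.0, 0.0]
ft_force: [-0.6, -0.9, 2.5]
width: 0.341
grasp_force: 60.6
```

Call:
play_rows(steps=[[0, 0, 0, 0], [0, 0, 0, 0], [0, 0, 0, 0], [0, 0, 0, 0], [0, 0, -5, 0], [0, 0, -30, 0], [0, 0, -80, 0], [0, 0, -140, 0], [0, 0, -190, 0], [0, 0, -190, 0]], gripper=65)

```text
time: 32.72
tcp_pos: [0.561, -0.0409, 0.2212]
eef_rot: [0.691, 0.723, 0.003, 0.005]
ft_force: [0.2, -0.9, 0.6]
width: 0.652
grasp_force: 0.0
```

Call:
play_rows(steps=[[-50, 0, 0, 0], [-110, -10, 0, 0], [-170, -20, 0, 0], [-230, -30, 0, 0], [-280, -40, 0, 0], [-280, -40, 0, 0], [-280, -40, 0, 0], [-280, -40, 0, 0]])

```text
time: 33.72
tcp_pos: [0.5305, -0.3203, 0.2152]
eef_rot: [0.69, 0.724, 0.0, -0.001]
ft_force: [-0.6, 0.6, -0.3]
width: 0.65
grasp_force: 0.0
```

```bash
python3 - <<'E'
from h import *
st(); c=cap('top','t13'); img=cv2.imread('pics/t13.png'); hsv=cv2.cvtColor(img,cv2.COLOR_BGR2HSV).astype(int)
o=cv2.imread('pics/top0.png').astype(int); d=np.abs(img.astype(int)-o).sum(2)
d=cv2.medianBlur(((d>90)*255).astype(np.uint8),3); d[:,310:]=0
n,l,s,ce=cv2.connectedComponentsWithStats(d)
for i in range(1,n):
    if s[i,4]>20: print('changed',s[i],ce[i].round(1))
roi=[('black',(.5527,.0634),.025,12.5),('green',(.4551,-.0436),.029,15),('red',(.4503,.0585),.031,19)]
for nm,p,z,r in roi:
    u,v=proj(c,(*p,z)); print(nm,'expected px',round(u,1),round(v,1))
    m=np.zeros(d.shape,np.uint8); cv2.circle(m,(int(round(u)),int(round(v))),14,255,-1)
    H,S,V=hsv[...,0],hsv[...,1],hsv[...,2]
    k={'black':(V<110),'green':(H>50)&(H<95)&(S>60),'red':((H<10)|(H>170))&(S>80)}[nm]&(m>0)
    ys,xs=np.where(k); print('  seen',len(xs),(xs.min()+xs.max())/2,(ys.min()+ys.max())/2,onz(c,(xs.min()+xs.max())/2,(ys.min()+ys.max())/2,z-.004).round(4))
H,S,V=hsv[...,0],hsv[...,1],hsv[...,2]
k=np.zeros(d.shape,np.uint8); k[200:238,250:298]=((H>30)&(H<95)&(S>18)&(V>80))[200:238,250:298]
n,l,s,ce=cv2.connectedComponentsWithStats(k); i=1+np.argmax(s[1:,4]); r=cv2.minAreaRect(np.argwhere(l==i)[:,::-1].astype(np.float32)); print('box',s[i],r,onz(c,*r[0],.047).round(4))
E
```

```text
t 33.725 tcp [ 0.5305 -0.3203  0.2152] yang 0.0474 q [ 6.901e-01  7.237e-01  1.000e-04 -8.000e-04] F [-0.6  0.6 -0.3] w 0.65 g 0.0 j [-0.61  0.38  1.43  0.    1.33 -0.66]
changed [253 210  40  18 615] [272.3 218.5]
changed [222 216  13  12 125] [227.8 221.6]
changed [268 257  15  14 167] [274.7 263.6]
changed [221 258  19  18 280] [230.2 266.3]
changed [250 390  60  10 268] [283.7 397. ]
black expected px 226.7 221.3
  seen 43 227.5 221.5 [0.5522 0.0627 0.021 ]
green expected px 273.5 263.7
  seen 64 274.0 263.5 [ 0.4552 -0.0441  0.025 ]
red expected px 228.4 266.6
  seen 171 229.0 266.5 [0.4502 0.0581 0.027 ]
box [251 210  39  16 540] ((270.0997619628906, 217.49501037597656), (14.58178424835205, 38.00252914428711), 87.1375961303711) [ 0.5588 -0.0396  0.047 ]
```

```bash
python3 -c "
from cell import bot; print(bot.close_job())"
```

```text
the job is handed in; nothing more can be done
None
```

The job is handed in: all three mounts and the slide box were lowered gently into their recesses, each measured about 2 mm or less from centre in the last top view, though I judged flat seating only from lowering heights and contact forces, and no verdict came back.

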